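# Pack the white lens mount into its case and close the lid

### The job

Pick up the white lens mount that stands on the bench and put it into the large empty bay of the open blue case, where it lies below the rim. Then swing the hinged lid over until it is fully shut. Leave the black mount that stands on the bench where it is.

Things in the scene. Friction and masses are not known exactly. Their poses are not given: they have to be found in the camera images.
- white_mount: the white lens mount to be packed: a knurled ring, 25 mm across, 22 mm tall, about 45 g, standing on the bench to the left of the case; origin in the middle of its underside. A fixed screen stands at the robot's left: its panel is solid 255 to 585 mm above the bench top from about (x 0.41, y 0.11) to (-0.04, 0.40) m, though pictures show it 110 mm nearer; swing past it with the arm raised
- black_mount: a black lens mount of the same shape and size that also stands on the bench, with 25 mm or more of free space between it and the white one; it stays where it is; origin in the middle of its underside. Behind both a fixed white box 190 mm tall begins at x = 0.575 m (y from -0.24 to 0.20), with a linear axis above and beyond it
- case: blue plastic case fixed to the bench, lid open; 92 mm deep (its x) by 132 mm long (its y), 32 mm tall to the rim; origin in the middle of its underside; walls 4 mm, floor 3 mm thick. Its +x side, with the hinge, looks to the right (world -y), its +y end away from the robot, both within 12 degrees. At the +y end a narrow bay (y from 26 to 62 mm) already holds a cream and a low black mount
- empty_bay (a point): middle of the floor of the case's large empty bay, 84 by 84 mm, on the side near the robot: 20 mm from the case's origin along the case's -y, 3 mm above the bench; axes as those of the case. A divider 4 mm thick and 22 mm tall parts it from the narrow bay
- case_lid (a joint): hinge of the lid in rad: 0 shut, on the rim; 2.0 wide open, leaning back on its stop, as at the start. Axis along the case's y at x = 49 mm, z = 32 mm in its frame. The lid, a plate 92 by 132 by 3 mm, 70 g, with a yellow tab at the free edge (104 mm from the axis), turns freely: pushed from behind past upright (below 1.4 rad) it falls shut
- lid_outside (a point): point on the outer face of the lid (the back of the open lid), 60 mm from the hinge axis, in the middle of its length: the face to push on, towards the case; it looks up when the lid is shut

How it is judged:
On the way:
1. the white mount rests in the large empty bay, let go, while the lid is still open (x of white_mount in the frame of empty_bay between -0.042 and 0.042 m and y of white_mount in the frame of empty_bay between -0.042 and 0.042 m and z of white_mount in the frame of empty_bay below 0.026 m and contact force between white_mount and the fingers below 0.05 N and linear speed of white_mount below 0.03 m/s and value of joint case_lid above 1 rad), for 0.2 s.
At the end, for the whole second after the job is handed in: the white mount is at rest anywhere on the floor of the large bay, below the rim; the lid is shut (under 0.06 rad); the black mount on the bench is within 30 mm of where it stood (x of white_mount in the frame of empty_bay between -0.042 and 0.042 m and y of white_mount in the frame of empty_bay between -0.042 and 0.042 m and z of white_mount in the frame of empty_bay below 0.026 m and linear speed of white_mount below 0.03 m/s and value of joint case_lid below 0.06 rad and distance of black_mount from where it was at the start of the episode below 0.03 m); the robot touches nothing.
It fails at once if the black mount on the bench is moved by more than 30 mm (distance of black_mount from where it was at the start of the episode above 0.03 m).
It also fails if it takes over 67 s, if anything falls off the work surface, if the arm or the gripper's body presses on something with over 40 N, if the wrist force passes 120 N, or if a joint passes its speed limit or range.

### The arm

A 7-joint arm with a two-finger parallel gripper is mounted at the origin on a cart in front of the work surface, level with it; the furniture and walls round the work are solid. World frame = base frame: x ahead of the robot, y to its left, z up, the work surface at z = 0. Lengths are in m, angles in rad, forces in N, time in s.
With the tool pointing down it reaches from about 0.425 to 0.875 m from the base axis. Payload 4.7 kg.
Tool frame: the origin (TCP) lies midway between the tips of the shut fingers; the grasp point (between the pads) lies robot.grip_depth behind it (robot.grip_depth is the distance from the TCP to the grasp point, in m); z points along the fingers, y is the line along which they close (so a half turn about z gives the same grasp; the last joint's range is limited). The gripper opens to 85 mm and grips with 20 to 120 N. Pads are 22 mm wide; open, the fingers measure 114 mm over their backs; the gripper's body (76 mm by 85 mm) begins 54 mm behind the grasp point. The pads swing forward as they close: fully open they stand 13 mm farther back than shut.
Start: joints at [1.213, 0.321, -0.07, 1.45, 0.023, 1.371, -0.057], TCP at [0.236, -0.606, 0.231] pointing down, gripper open.
Joint ranges: [-2.86, 2.86], [-0.3, 2.09], [-1.38, 1.24], [0.06, 2.45], [-1.56, 4.7], [0.09, 2.05], [-2.69, 2.69]. Speed limits (rad/s): [2.57, 2.57, 3.14, 3.14, 3.14, 3.14, 3.14].

### API

Orientations are given as a unit quaternion [x, y, z, w].
In Python, from bench import robot gives the robot as it stands.
- The arm moves only by the tool carry_out, never from a script. Its arguments are lists of equal length, an entry for each row: "slide": the shift along the world's x, y, z in m, a list of three; "roll": the turn about the world's z in degrees. In form: {"slide": [[tx, ty, tz], ...], "roll": [roll, ...]}. A call has 1 to 5 rows; each row shifts and turns the commanded pose from where the row before left it; what a row does not reach is not made up. A row lasts 1/8 s, in which the tool goes at most 62.5 mm and 10.7 degrees, less where a joint would pass 70% of its speed; a pose out of reach is approached as far as the arm can. A call with a gripper value outside its range is refused whole. "grip" is the opening, from 0 (shut) to 1 (fully open), set as the call begins (left out, the last holds). The fingers move at their own pace and stop on an object; "force" is the grip in N (left out, the last holds). Time passes only in rows, so rows that do not move let the fingers close. It gives the time, the measured TCP pose, the force, the opening and the grip force at its end, in the units of the state.
- robot.get_state(): the state, without advancing time (a new reading comes with each control period).
- robot.read_camera(name): name is "scene" or "side" or "wrist"; returns a dict with "frame" (384x512x3 uint8, red, green, blue), "depth" (384x512 float32, m along the optical axis (not along the pixel's ray), 0 where there is no reading), "fx", "fy", "cx", "cy" (pixels), "R" (3x3) and "t" (3): a world point X has camera coordinates R X + t; the wrist camera has in their place "tool_from_camera" (4x4, takes a point from camera to tool coordinates, whose origin is the TCP and whose axes are the flange's). Camera axes: x right, y down, z forward; pixel columns grow to the right and rows downward; lengths in m; the calibration is good to about 2 mm. A picture is of the moment at which its call begins: read the wrist's pose just before it.
- robot.job_done(): hands the job in; it is judged then, once.
The state is a dict: "time": time; "qpos": joint angles; "qvel": joint speeds; "tau": joint torques, N m; "ee_pos": TCP position; "orientation": TCP orientation; "wrist_force": force on the tool from outside, world axes, zero at the start; "torque": the same for the moment, N m; "grip_width": finger opening in m; "grip_force": force on a finger pad.
Only numpy, scipy, OpenCV 4.12 (cv2) and the standard library are available. Lean on these libraries where they do the work, as an engineer would, in place of code of your own. Each camera call takes 0.05 s, during which the arm holds its last target. There are 200 camera calls.

## Working session

There is one attempt and no reset: what is moved stays moved. The work goes in short steps, Python scripts to look and compute and a tool call to move; the robot and the scene stay as the last step left them, time stands still between calls to the robot, and variables do not carry over. Pictures are saved under pics/ and viewed, at most 10 in all, crops included, and the job is handed in when it is done.

Besides the shell and the picture viewer there is one more tool, called after "Call:" as name(argument=value, ...), one argument or row to a line, values as JSON. carry_out: Moves the arm, as the interface text tells. Its arguments: {"type":"object","properties":{"slide":{"type":"array"},"roll":{"type":"array"},"grip":{"type":"number"},"force":{"type":"number"}},"required":["slide","roll"]}

```bash
mkdir -p pics; ls; cat > h.py <<'E'
import numpy as np,cv2
from bench import robot
def shot(n,name):
    s=robot.get_state(); c=robot.read_camera(n)
    cv2.imwrite(f'pics/{name}.png',c['frame'][:,:,::-1])
    if n=='wrist':
        from scipy.spatial.transform import Rotation as Ro
        T=np.eye(4);T[:3,:3]=Ro.from_quat(s['orientation']).as_matrix();T[:3,3]=s['ee_pos']
        c['W']=T@np.array(c['tool_from_camera'])
    else:
        W=np.eye(4);R=np.array(c['R']);W[:3,:3]=R.T;W[:3,3]=-R.T@np.array(c['t']);c['W']=W
    np.savez(f'pics/{name}.npz',**{k:np.array(v) for k,v in c.items()})
    return c
def px(c,u,v,z=None):
    W=c['W'];d=np.array([(u-c['cx'])/c['fx'],(v-c['cy'])/c['fy'],1.])
    if z is None: k=c['depth'][int(v),int(u)]
    else: k=(z-W[2,3])/(W[:3,:3]@d)[2]
    return (W@np.append(d*k,1))[:3].round(4)
def load(name): return dict(np.load(f'pics/{name}.npz'))
E
python3 - <<'E'
from h import *
s=robot.get_state(); print(s, robot.grip_depth)
a=shot('scene','s1');b=shot('side','d1');w=shot('wrist','w1')
for c in (a,b,w): print(c['W'].round(3))
cv2.imwrite('pics/all.png',cv2.resize(np.hstack([a['frame'],b['frame']]),(800,300))[:,:,::-1])
E
```

```text
pics
{'time': 0.0, 'qpos': array([ 1.2130929 ,  0.32185691, -0.07010019,  1.45168634,  0.02262784,
        1.37077147, -0.05689573]), 'qvel': array([ 3.21611886e-04,  2.34611839e-04,  1.34911397e-05,  3.58759950e-04,
       -3.32430966e-04,  5.75594679e-04, -1.93170823e-03]), 'tau': array([ 8.77641469e-04, -4.93575060e+01, -3.81573904e-01, -3.14333010e+01,
        1.29757248e-02,  1.14726392e-02, -6.91617814e-06]), 'ee_pos': array([ 0.23590264, -0.60510775,  0.2301959 ]), 'orientation': array([ 9.82764411e-01,  1.84859883e-01, -2.37198581e-04, -9.37779102e-04]), 'wrist_force': array([-0.09612178, -0.57146055, -0.01198131]), 'torque': array([-0.03564233, -0.02786568, -0.00075917]), 'grip_force': 0.0, 'grip_width': 0.0849868975755069} 0.0187
[[ 0.844 -0.327  0.426  0.135]
 [-0.537 -0.498  0.681 -0.826]
 [-0.011 -0.803 -0.596  0.572]
 [ 0.     0.     0.     1.   ]]
[[-0.995 -0.038  0.092  0.434]
 [-0.097  0.586 -0.805  0.446]
 [-0.023 -0.81  -0.586  0.557]
 [ 0.     0.     0.     1.   ]]
[[ 0.364 -0.888 -0.28   0.308]
 [-0.931 -0.348 -0.108 -0.577]
 [-0.002  0.301 -0.954  0.372]
 [ 0.     0.     0.     1.   ]]
```

View pics/s1.png

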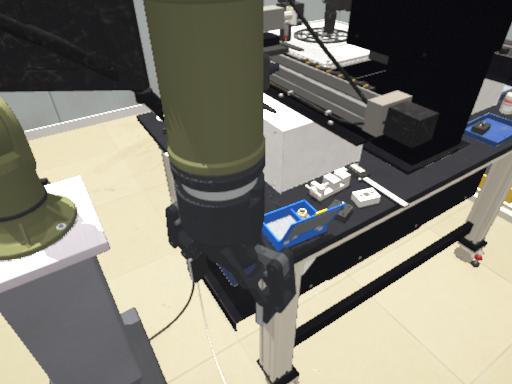

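View pics/d1.png

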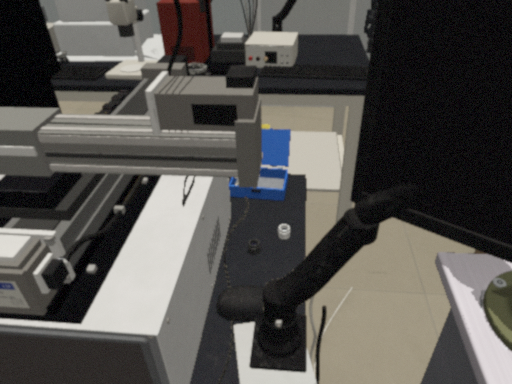

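The side view shows the white mount at about (284,231), the black one at (254,246), and the case around (262,180) with its lid up behind it. The scene view shows the case at (295,225), partly hidden by the arm.

```bash
python3 - <<'E'
from h import *
a=load('s1');b=load('d1')
for u,v,z in [(284,229,.022),(284,237,.0),(254,243,.022),(254,251,0),]: print(u,v,px(b,u,v,z),px(b,u,v))
f=b['frame'][110:270,200:330]; cv2.imwrite('pics/dc.png',cv2.resize(f,None,fx=3.7,fy=3.7,interpolation=2)[:,:,::-1])
f=a['frame'][150:300,220:400]; g=cv2.resize(f,None,fx=4,fy=4,interpolation=2); cv2.imwrite('pics/sc.png',g[:,:,::-1])
E
```

```text
284 229 [ 0.4556 -0.1763  0.022 ] [ 0.456  -0.1877  0.0121]
284 237 [ 0.4553 -0.1764  0.    ] [ 0.4551 -0.1711  0.0047]
254 243 [ 0.5125 -0.13    0.022 ] [ 0.514  -0.1407  0.012 ]
254 251 [ 0.5132 -0.1303  0.    ] [ 0.5125 -0.125   0.0051]
```

View pics/dc.png

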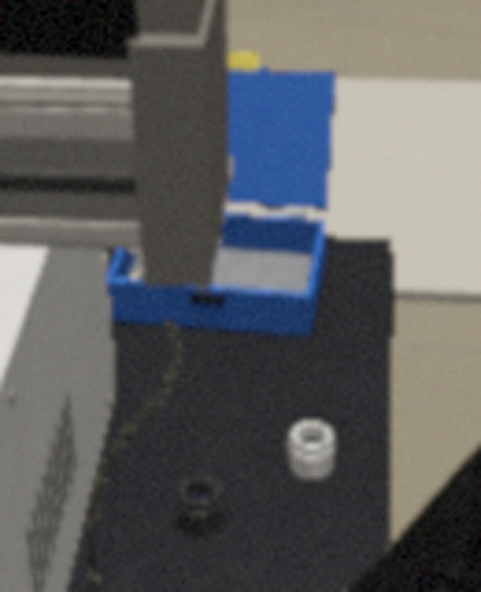

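View pics/sc.png

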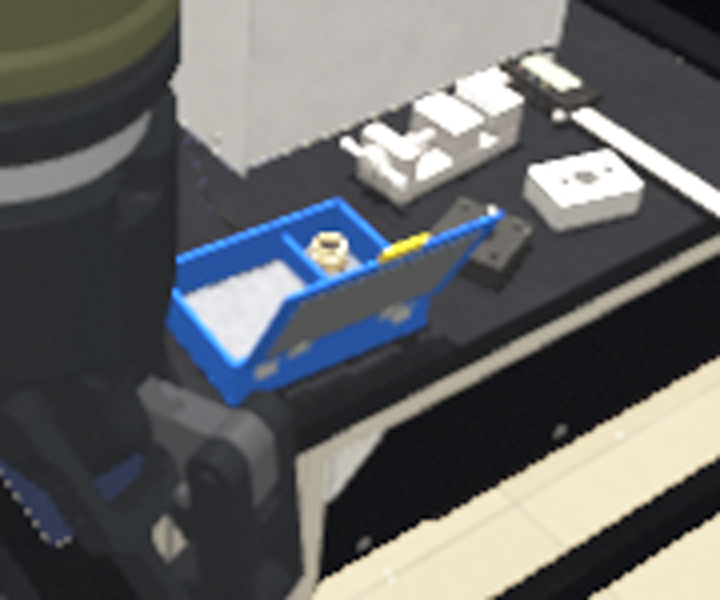

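The crops show the bay clear. The white mount's top is centred at side pixel (284.3,228). The case rim's front corners are at side (284,188) and (230,188), with the rear near corner at (288,170). In the scene view the rim corners are at (279.5,240.5) and (305,200).

```bash
python3 - <<'E'
from h import *
a=load('s1');b=load('d1')
D=lambda u,v,z:print('side',u,v,px(b,200+u/3.7,110+v/3.7,z),px(b,200+u/3.7,110+v/3.7))
S=lambda u,v,z:print('scene',u,v,px(a,220+u/4,150+v/4,z),px(a,220+u/4,150+v/4))
D(312,437,.022);D(200,490,.022)
for p in [(314,290),(110,285),(323,222)]: D(*p,.032)
D(335,75,.126); D(390,240,0);D(310,332,0);D(117,322,0)
for p in [(238,362),(340,200),(178,262),(425,270)]: S(*p,.032)
S(240,400,0);S(428,325,0);S(492,212,.126);S(300,440,0); S(405,248,.126)
E
```

```text
side 312 437 [ 0.455  -0.1791  0.022 ] [ 0.4555 -0.1928  0.0103]
side 200 490 [ 0.5126 -0.1316  0.022 ] [ 0.514  -0.142   0.0124]
side 314 290 [ 0.4599 -0.3078  0.032 ] [ 0.46   -0.3117  0.0293]
side 110 285 [ 0.588  -0.3051  0.032 ] [ 0.5903 -0.3158  0.0245]
side 323 222 [ 0.4574 -0.3873  0.032 ] [ 0.4575 -0.3894  0.0307]
side 335 75 [ 0.4526 -0.4158  0.126 ] [ 0.4531 -0.441   0.1134]
side 390 240 [ 0.4117 -0.4176 -0.    ] [ 0.4116 -0.424  -0.0042]
side 310 332 [ 0.4619 -0.3069  0.    ] [ 0.4618 -0.3048  0.0016]
side 117 322 [ 0.5863 -0.3095  0.    ] [ 0.5874 -0.315  -0.004 ]
scene 238 362 [ 0.46   -0.3979  0.032 ] [ 0.4612 -0.3964  0.0301]
scene 340 200 [ 0.5924 -0.3196  0.032 ] [ 0.5911 -0.321   0.0335]
scene 178 262 [ 0.4779 -0.3132  0.032 ] [ 0.4788 -0.3119  0.0306]
scene 425 270 [ 0.5926 -0.3965  0.032 ] [ 0.5515 -0.4352  0.0806]
scene 240 400 [ 0.4633 -0.3968 -0.    ] [ 0.2646 -0.6565  0.3463]
scene 428 325 [ 0.589  -0.4083  0.    ] [ 0.592  -0.4056 -0.0037]
scene 492 212 [ 0.57   -0.4566  0.126 ] [ 0.5781 -0.4497  0.1176]
scene 300 440 [ 0.4733 -0.4376  0.    ] [ 0.4841 -0.4251 -0.0183]
scene 405 248 [ 0.5156 -0.4539  0.126 ] [ 0.5207 -0.4489  0.12  ]
```

```bash
python3 - <<'E'
from h import *
b=load('d1');a=load('s1')
for u,v in [(320,260),(280,300),(280,340),(245,303),(375,205),(440,230),(400,100),(248,130),(248,170),(150,140),(190,95)]: print('side',u,v,px(b,u,v))
for u,v in [(340,90),(400,120),(380,110),(270,60),(290,90),(470,40)]: print('scene',u,v,px(a,u,v))
E
```

```text
side 320 260 [0.3996 0.0733 0.1869]
side 280 300 [0.4499 0.0895 0.123 ]
side 280 340 [0.449  0.0952 0.0401]
side 245 303 [0.5109 0.0221 0.0279]
side 375 205 [0.3408 0.0627 0.2711]
side 440 230 [0.2722 0.0915 0.2614]
side 400 100 [0.3319 0.0489 0.3954]
side 248 130 [0.4804 0.113  0.39  ]
side 248 170 [0.4819 0.1146 0.347 ]
side 150 140 [0.5787 0.109  0.3746]
side 190 95 [0.5324 0.1092 0.4216]
scene 340 90 [ 0.7088 -0.2737  0.2699]
scene 400 120 [ 0.7016 -0.4475  0.2674]
scene 380 110 [ 0.6874 -0.408   0.2769]
scene 270 60 [0.7066 0.005  0.2681]
scene 290 90 [ 0.6802 -0.1265  0.2289]
scene 470 40 [ 1.0548 -0.3443  0.3431]
```

Call:
carry_out(
  slide=[
    [0.02,0.05,0.01],
    [0.02,0.05,0],
    [0.02,0.05,0],
    [0.025,0.05,0],
    [0.025,0.05,0],
  ],
  roll=[0,0,0,0,0],
  grip=1,
)

```text
time: 0.78
ee_pos: [0.3466, -0.3538, 0.2412]
orientation: [0.983, 0.185, -0.0, 0.0]
wrist_force: [0.6, 0.1, -0.5]
grip_width: 0.0851
grip_force: 0.0
```

Call:
carry_out(
  slide=[
    [0.02,0.04,-0.01],
    [0.02,0.04,-0.01],
    [0.02,0.04,-0.02],
    [0.015,0.02,-0.02],
    [0,0,0],
  ],
  roll=[0,0,0,0,0],
)

```text
time: 1.4
ee_pos: [0.421, -0.2131, 0.1798]
orientation: [0.982, 0.187, -0.001, -0.001]
wrist_force: [-0.9, -1.0, 0.2]
grip_width: 0.0856
grip_force: 0.0
```

```bash
python3 - <<'E'
from h import *
s=robot.get_state();print(s['ee_pos'],s['qpos'],s['time'])
c=shot('wrist','w2')
a=shot('scene','s2')
cv2.imwrite('pics/w2s.png',cv2.resize(np.hstack([c['frame'],a['frame']]),(800,300))[:,:,::-1])
E
```

```text
[ 0.42096296 -0.2131486   0.17984413] [ 0.83536649 -0.00633452 -0.41805619  1.92992303 -0.00340254  1.22060273
 -0.77605653] 1.4
```

View pics/w2s.png

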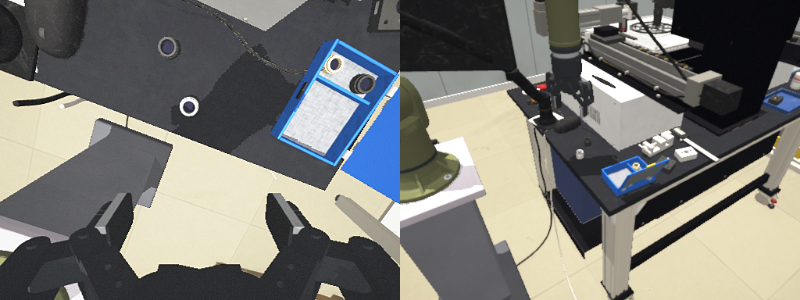

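The wrist view (half size) shows the white mount at (190,105), the black one at (168,47), and the large bay between about (310,82), (366,102), (280,132) and (337,156).

```bash
python3 - <<'E'
from h import *
c=load('w2');a=load('s2')
k=1/.78125
print('white',px(c,190*k,104*k,.022),px(c,190*k,104*k))
m=(c['frame'].min(2)>150).astype(np.uint8);m[:100]=0;m[170:]=0;m[:,:215]=0;m[:,275:]=0
ys,xs=np.nonzero(m);print(xs.min(),xs.max(),ys.min(),ys.max(),px(c,(xs.min()+xs.max())/2,(ys.min()+ys.max())/2,.015))
print('white scene',px(a,(580-400)*k,151*k,.022),'black',px(c,168*k,46*k,.022))
for u,v in [(310,84),(367,102),(277,132),(337,157)]: print(px(c,u*k,v*k,.003 if v>90 or 1 else 0),px(c,u*k,v*k))
for u,v in [(335,39),(272,134),(336,164),(398,70)]: print('rim',px(c,u*k,v*k,.032),px(c,u*k,v*k))
E
```

```text
white [ 0.4599 -0.185   0.022 ] [ 0.4589 -0.185   0.0126]
215 253 124 169 [ 0.4427 -0.181   0.015 ]
white scene [ 0.4588 -0.1842  0.022 ] black [ 0.5141 -0.1361  0.022 ]
[ 0.5412 -0.3243  0.003 ] [ 0.537  -0.3121  0.031 ]
[ 0.5492 -0.4084  0.003 ] [ 0.546  -0.3956  0.0212]
[ 0.4667 -0.3138  0.003 ] [ 0.4682 -0.3067  0.0206]
[ 0.4657 -0.413   0.003 ] [ 0.4679 -0.3949  0.0283]
rim [ 0.5907 -0.3133  0.032 ] [ 0.6024 -0.3287 -0.0028]
rim [ 0.4644 -0.2973  0.032 ] [ 0.4621 -0.3063  0.0087]
rim [ 0.4591 -0.3963  0.032 ] [ 0.459  -0.3971  0.0309]
rim [ 0.5894 -0.4008  0.032 ] [ 0.6006 -0.4261 -0.002 ]
```

Call:
carry_out(
  slide=[
    [0.019,0.016,-0.03],
    [0.018,0.016,-0.03],
    [0,0,-0.03],
    [0,0,-0.03],
    [0,0,0],
  ],
  roll=[0,0,0,0,0],
)

```text
time: 2.12
ee_pos: [0.4562, -0.1846, 0.06]
orientation: [0.983, 0.184, -0.002, -0.001]
wrist_force: [0.1, 0.3, -0.3]
grip_width: 0.0856
grip_force: 0.0
```

```bash
python3 - <<'E'
from h import *
s=robot.get_state();print(s['ee_pos'],s['time'],s['wrist_force'])
c=shot('wrist','w3')
E
```

```text
[ 0.45616559 -0.18459696  0.06000035] 2.125 [ 0.08830967  0.28747415 -0.33288882]
```

View pics/w3.png

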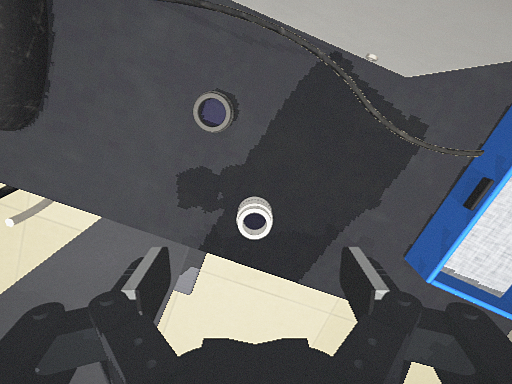

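The white mount's top ring is centred at (255,223), almost midway between the fingers, which lie at columns 150 and 365.

```bash
python3 - <<'E'
from h import *
c=load('w3')
print(px(c,255,223,.022),px(c,255,200,.0),px(c,213,112,.022))
E
```

```text
[ 0.4565 -0.1848  0.022 ] [ 0.4645 -0.1816 -0.    ] [ 0.5137 -0.1359  0.022 ]
```

Call:
carry_out(
  slide=[
    [0,0,-0.025],
    [0,0,-0.02],
    [0,0,-0.01],
    [0,0,0],
    [0,0,0],
  ],
  roll=[0,0,0,0,0],
)

```text
time: 2.8
ee_pos: [0.459, -0.1841, 0.0075]
orientation: [0.983, 0.185, 0.001, 0.001]
wrist_force: [0.3, 0.0, 0.1]
grip_width: 0.0856
grip_force: 0.0
```

Call:
carry_out(
  slide=[
    [0,0,0],
    [0,0,0],
    [0,0,0],
    [0,0,0],
    [0,0,0],
  ],
  roll=[0,0,0,0,0],
  grip=0,
  force=40,
)

```text
time: 3.42
ee_pos: [0.4584, -0.1837, 0.0066]
orientation: [0.983, 0.185, 0.0, 0.0]
wrist_force: [-0.8, -0.2, 3.5]
grip_width: 0.0236
grip_force: 39.2
```

Call:
carry_out(
  slide=[
    [0,0,0],
    [0,0,0],
    [0,0,0],
  ],
  roll=[0,0,0],
)

```text
time: 3.8
ee_pos: [0.4584, -0.1837, 0.0066]
orientation: [0.983, 0.185, 0.0, 0.0]
wrist_force: [-0.2, 0.3, 4.9]
grip_width: 0.0235
grip_force: 39.3
```

Call:
carry_out(
  slide=[
    [0,0,0.02],
    [0,0,0.03],
    [0,0,0.035],
    [0,0,0.02],
    [0,0,0],
  ],
  roll=[0,0,0,0,0],
)

```text
time: 4.42
ee_pos: [0.4589, -0.184, 0.1122]
orientation: [0.983, 0.185, 0.001, 0.001]
wrist_force: [-0.1, 0.2, -1.1]
grip_width: 0.0232
grip_force: 39.3
```

Call:
carry_out(
  slide=[
    [0.008,-0.035,0],
    [0.01,-0.035,0],
    [0.01,-0.035,0],
    [0.01,-0.035,0],
    [0.01,-0.03,0],
  ],
  roll=[-6,-6,-6,-6,0],
)

```text
time: 5.05
ee_pos: [0.5052, -0.3545, 0.1088]
orientation: [1.0, -0.024, -0.001, -0.001]
wrist_force: [-0.1, 0.2, -0.4]
grip_width: 0.0231
grip_force: 39.3
```

Call:
carry_out(
  slide=[
    [0,0,0],
    [0,0,0],
  ],
  roll=[0,0],
)

```text
time: 5.3
ee_pos: [0.5054, -0.3521, 0.1095]
orientation: [1.0, -0.023, -0.001, -0.001]
wrist_force: [0.3, 0.5, -1.6]
grip_width: 0.0234
grip_force: 39.3
```

```bash
python3 - <<'E'
from h import *
s=robot.get_state();print(s['ee_pos'],s['time'],s['wrist_force'],s['grip_width'])
c=shot('wrist','w4');b=shot('side','d4')
cv2.imwrite('pics/w4s.png',cv2.resize(np.hstack([c['frame'],cv2.resize(b['frame'][80:248,190:414],(512,384))]),(800,300))[:,:,::-1])
E
```

```text
[ 0.5054434  -0.35207921  0.10954605] 5.3 [ 0.25689663  0.54315872 -1.63971665] 0.023370458768474073
```

View pics/w4s.png

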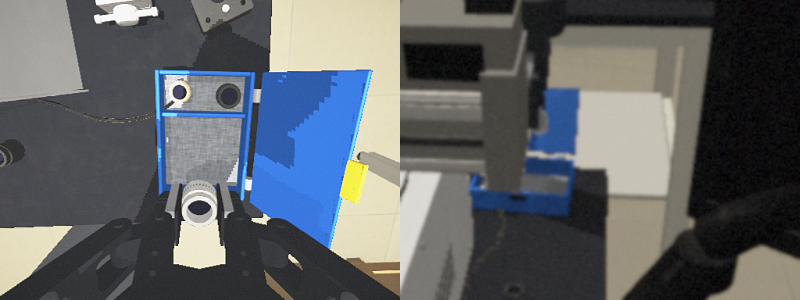

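The mount is held, and the case is square in view. The rim's far corners are at (156,71) and (254,71) in the half-size view, and the divider is at row 116.

```bash
python3 - <<'E'
from h import *
c=load('w4');k=1/.78125
for n,u,v,z in [('farL',156,70,.032),('farR',256,70,.032),('divL',162,113,.025),('divR',246,115,.025),('wallL',158,180,.032),('wallR',250,183,.032),('lidTR',371,70,.116),('tab',345,198,.127),('mount',199,210,.12)]: print(n,px(c,u*k,v*k,z),px(c,u*k,v*k))
E
```

```text
farL [ 0.5922 -0.317   0.032 ] [ 0.5923 -0.3167  0.0304]
farR [ 0.5881 -0.4071  0.032 ] [ 0.5889 -0.4154 -0.0037]
divL [ 0.5525 -0.3176  0.025 ] [ 0.552  -0.3169  0.0213]
divR [ 0.5468 -0.4001  0.025 ] [ 0.5463 -0.4008  0.0216]
wallL [ 0.4841 -0.308   0.032 ] [ 0.4685 -0.3004 -0.0025]
wallR [ 0.4764 -0.4041  0.032 ] [ 0.4776 -0.4035  0.0346]
lidTR [ 0.5833 -0.4512  0.116 ] [ 0.5833 -0.4521  0.1147]
tab [ 0.5101 -0.441   0.127 ] [ 0.5052 -0.4467  0.1187]
mount [ 0.5013 -0.3519  0.12  ] [ 0.4985 -0.3518  0.1154]
```

Call:
carry_out(
  slide=[
    [0,-0.004,-0.02],
    [0,0,-0.02],
    [0,0,-0.02],
    [0,0,-0.015],
    [0,0,0],
  ],
  roll=[0,0,0,0,0],
)

```text
time: 6.02
ee_pos: [0.505, -0.3568, 0.0343]
orientation: [1.0, -0.023, -0.001, -0.001]
wrist_force: [-0.3, 0.4, 0.3]
grip_width: 0.0232
grip_force: 39.3
```

Call:
carry_out(
  slide=[
    [0,0,-0.01],
    [0,0,-0.008],
    [0,0,-0.004],
    [0,0,0],
  ],
  roll=[0,0,0,0],
)

```text
time: 6.52
ee_pos: [0.506, -0.3575, 0.0141]
orientation: [1.0, -0.024, -0.0, -0.0]
wrist_force: [-1.0, 0.3, 0.0]
grip_width: 0.0234
grip_force: 39.3
```

Call:
carry_out(
  slide=[
    [0,0,-0.004],
    [0,0,0],
    [0,0,0],
  ],
  roll=[0,0,0],
)

```text
time: 6.9
ee_pos: [0.5062, -0.3577, 0.0105]
orientation: [1.0, -0.024, 0.0, 0.0]
wrist_force: [0.2, 1.4, -0.1]
grip_width: 0.0236
grip_force: 39.3
```

Call:
carry_out(
  slide=[
    [0,0,0],
    [0,0,0],
    [0,0,0],
    [0,0,0],
    [0,0,0],
  ],
  roll=[0,0,0,0,0],
  grip=0.48,
)

```text
time: 7.52
ee_pos: [0.5061, -0.3576, 0.0103]
orientation: [1.0, -0.024, -0.0, 0.0]
wrist_force: [-0.4, 0.2, -1.6]
grip_width: 0.041
grip_force: 0.0
```

Call:
carry_out(
  slide=[
    [0,0,0.015],
    [0,0,0.03],
    [0,0,0.05],
    [0,0,0.055],
    [0,0,0.055],
  ],
  roll=[0,0,0,0,0],
)

```text
time: 8.15
ee_pos: [0.5061, -0.3575, 0.2184]
orientation: [1.0, -0.023, 0.001, 0.0]
wrist_force: [1.0, 0.4, 0.2]
grip_width: 0.0409
grip_force: 0.0
```

```bash
python3 - <<'E'
from h import *
c=shot('wrist','w5')
E
```

```text
(no output)
```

View pics/w5.png

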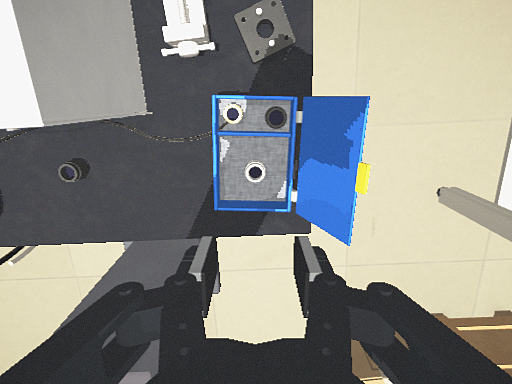

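The white mount stands in the middle of the large bay at (255,172), and the lid is still open. There's a grey bar at (440–512, 190–230) behind the lid, so I'll check how high it is.

```bash
python3 - <<'E'
from h import *
c=load('w5')
for u,v in [(441,193),(460,200),(490,215),(508,225),(505,180),(400,200),(360,180),(255,165)]: print(u,v,px(c,u,v),c['depth'][v,u])
E
```

```text
441 193 [ 0.2117 -1.0689 -0.7262] 1.138486
460 200 [ 0.2175 -1.0729 -0.6234] 1.0385987
490 215 [ 0.2181 -1.0681 -0.4786] 0.90031224
508 225 [ 0.213  -1.0708 -0.4135] 0.8397048
505 180 [ 0.3111 -1.1399 -0.5348] 0.9252552
400 200 [ 0.1734 -0.9362 -0.7726] 1.1959419
360 180 [ 0.516  -0.4471  0.1203] 0.24781114
255 165 [ 0.5126 -0.3582  0.023 ] 0.34282497
```

Call:
carry_out(
  slide=[
    [0,-0.035,0.01],
    [0,-0.04,0],
    [0,-0.04,0],
    [0,-0.04,0],
    [0,-0.02,0],
  ],
  roll=[0,0,0,0,0],
  grip=0,
)

```text
time: 8.82
ee_pos: [0.5049, -0.5354, 0.2257]
orientation: [1.0, -0.025, -0.0, 0.001]
wrist_force: [-0.4, 0.6, 0.2]
grip_width: 0.0004
grip_force: 0.0
```

The bar is a distant leg and won't get in the way. I'll lower the closed fingers behind the lid.

Call:
carry_out(
  slide=[
    [0.005,0,-0.03],
    [0.005,0,-0.035],
    [0.005,0,-0.035],
    [0.005,0,-0.04],
    [0,0,0],
  ],
  roll=[0,0,0,0,0],
)

```text
time: 9.45
ee_pos: [0.5245, -0.5305, 0.0817]
orientation: [1.0, -0.023, -0.003, -0.003]
wrist_force: [0.3, 1.1, 0.1]
grip_width: -0.0003
grip_force: 0.0
```

Call:
carry_out(
  slide=[
    [0,0.02,0],
    [0,0.02,0],
    [0,0.015,0],
    [0,0.015,0],
    [0,0.015,0],
  ],
  roll=[0,0,0,0,0],
)

```text
time: 10.07
ee_pos: [0.5282, -0.4542, 0.0929]
orientation: [1.0, -0.025, 0.004, 0.007]
wrist_force: [-3.0, -8.8, 24.6]
grip_width: 0.0002
grip_force: 12.6
```

The sloping finger backs are riding on the lid's edge and pushing the tool up. I'll back off and push with the tips higher up.

Call:
carry_out(
  slide=[
    [0,-0.02,0],
    [0,-0.02,0],
    [0,0,0.012],
    [0,0,0.01],
    [0,0,0],
  ],
  roll=[0,0,0,0,0],
)

```text
time: 10.7
ee_pos: [0.5276, -0.487, 0.1095]
orientation: [1.0, -0.023, 0.001, 0.001]
wrist_force: [0.3, 0.4, 0.3]
grip_width: 0.0
grip_force: 0.0
```

```bash
python3 - <<'E'
from h import *
c=shot('scene','s6');f=c['frame'][100:280,220:460]
cv2.imwrite('pics/s6c.png',cv2.resize(f,None,fx=3.3,fy=3.3,interpolation=2)[:,:,::-1])
E
```

```text
(no output)
```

View pics/s6c.png

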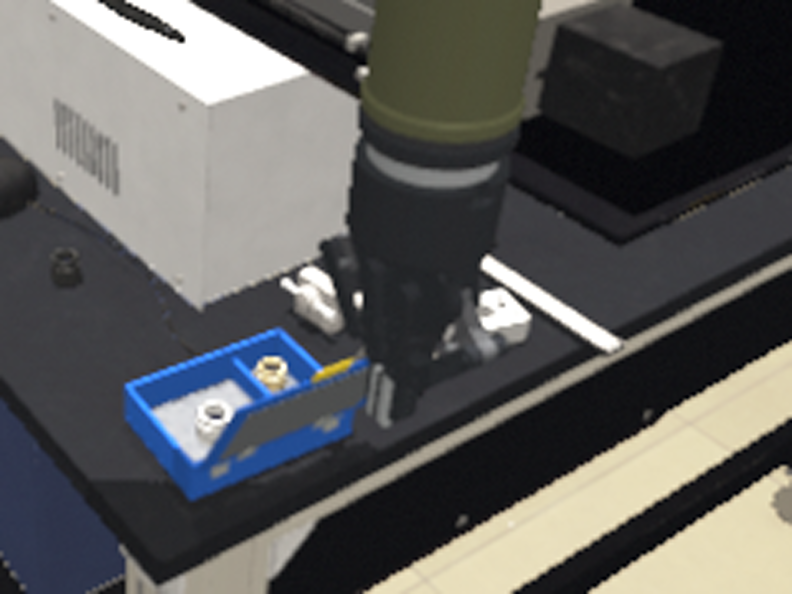

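The lid is still open against its stop and the white mount is still in the bay. The gripper is wide along its closing axis, so I'll turn it 90° to push with a flat finger side.

Call:
carry_out(
  slide=[
    [0,-0.02,0],
    [0,-0.01,0],
    [0,0,0],
    [0,0,0],
    [0,0,0],
  ],
  roll=[10,10,10,10,10],
)

```text
time: 11.38
ee_pos: [0.5262, -0.5168, 0.1069]
orientation: [0.915, 0.404, -0.0, -0.0]
wrist_force: [-0.4, 0.5, 0.5]
grip_width: -0.0004
grip_force: 0.0
```

Call:
carry_out(
  slide=[
    [0,0,0],
    [0,0,0],
    [0,0,0],
    [0,0,-0.005],
    [0,0,0],
  ],
  roll=[10,10,10,10,0],
)

```text
time: 12.0
ee_pos: [0.5259, -0.5168, 0.1015]
orientation: [0.724, 0.69, 0.0, -0.001]
wrist_force: [-0.1, -0.5, 0.1]
grip_width: 0.0002
grip_force: 0.0
```

Call:
carry_out(
  slide=[
    [0,0.02,0],
    [0,0.015,0],
    [0,0.01,0],
    [0,0.01,0],
    [0,0.01,0],
  ],
  roll=[0,0,0,0,0],
)

```text
time: 12.62
ee_pos: [0.526, -0.4525, 0.1025]
orientation: [0.724, 0.69, -0.0, 0.0]
wrist_force: [0.4, 0.1, 1.1]
grip_width: 0.0
grip_force: 0.1
```

Call:
carry_out(
  slide=[
    [0,0.01,0],
    [0,0.01,0],
    [0,0.01,0],
    [0,0.01,0],
    [0,0,0],
  ],
  roll=[0,0,0,0,0],
)

```text
time: 13.25
ee_pos: [0.5265, -0.4113, 0.1025]
orientation: [0.723, 0.691, 0.0, -0.0]
wrist_force: [-0.1, -0.4, 0.0]
grip_width: 0.0003
grip_force: 0.0
```

Call:
carry_out(
  slide=[
    [0,0.01,0],
    [0,0.01,0],
    [0,0.01,0],
    [0,0.01,0],
    [0,0,0],
  ],
  roll=[0,0,0,0,0],
)

```text
time: 13.88
ee_pos: [0.5265, -0.3712, 0.1025]
orientation: [0.723, 0.691, 0.0, 0.0]
wrist_force: [0.0, -0.7, 0.3]
grip_width: 0.0003
grip_force: 0.0
```

Call:
carry_out(
  slide=[
    [0,0,0.03],
    [0,-0.02,0.05],
    [0,-0.02,0.05],
    [0,0,0],
    [0,0,0],
  ],
  roll=[0,0,0,0,0],
)

```text
time: 14.5
ee_pos: [0.5258, -0.4125, 0.2317]
orientation: [0.724, 0.69, 0.0, -0.0]
wrist_force: [-0.4, 1.1, -1.3]
grip_width: 0.0001
grip_force: 0.0
```

```bash
python3 - <<'E'
from h import *
c=shot('scene','s7');w=shot('wrist','w7');f=c['frame'][100:280,220:460]
cv2.imwrite('pics/e7.png',cv2.resize(np.hstack([cv2.resize(f,(512,384)),w['frame']]),(800,300))[:,:,::-1])
E
```

```text
(no output)
```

View pics/e7.png

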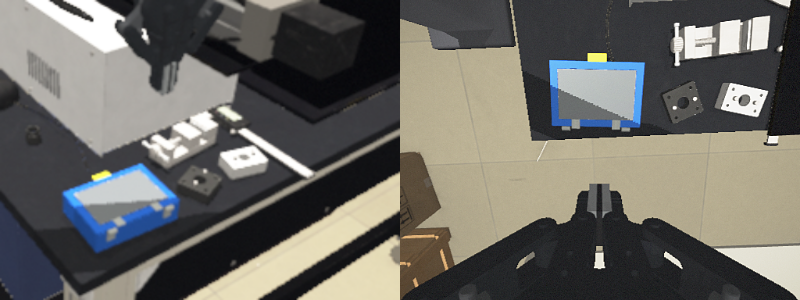

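Both views show the lid lying shut on the case and the black mount still in place. I'll check by depth that the lid is flat, and hand in if it is.

```bash
python3 - <<'E'
from h import *
c=load('w7');k=1/.78125
h=[px(c,(u-400)*k,v*k) for u,v in [(595,65),(555,75),(640,75),(596,118)]];print(h)
if max(p[2] for p in h)<.042: print(robot.job_done())
E
```

```text
[array([ 0.5247, -0.3161,  0.0351]), array([ 0.4682, -0.3266,  0.0354]), array([ 0.5868, -0.332 ,  0.0353]), array([ 0.5224, -0.3893,  0.0356])]
the job is handed in; nothing more can be done
None
```

The white mount is in the large bay, the lid is fully shut (its top measures a level 35 mm above the bench), the black mount was left where it stood, and the job is handed in, though no verdict came back.

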